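Uncouple the cart tongue: rack the safety pin, pull the latch, hold the tongue up

ROBOT

A 6-joint arm with a two-finger parallel gripper is mounted at the origin on the work surface. World frame = base frame: x ahead of the robot, y to its left, z up, the work surface at z = 0. Lengths are in mm, angles in rad, forces in N, time in s.
With the tool pointing down it reaches from about 350 to 775 mm from the base axis. Payload 7.3 kg.
Tool frame: the origin (TCP) lies at the very end of the fingers, on their centre line; the grasp point (between the pads) lies 19 mm behind it; z points along the fingers, y is the line along which they close (so a half turn about z gives the same grasp; the last joint's range is limited). The gripper opens to 92 mm and grips with 3 to 60 N. Pads are 19 mm wide; open, the fingers measure 130 mm over their backs; the gripper's body (75 mm by 190 mm) begins 47 mm behind the grasp point.
Start: joints at [-1.298, 0.342, 1.524, -0, 1.275, -0.146], TCP at [213.523, -479.638, 226.741] pointing down, gripper open.
Joint ranges: [-2.53, 2.53], [-0.77, 2.02], [0.04, 2.7], [-1, 4.14], [0.28, 2.66], [-3.11, 3.11]. Speed limits (rad/s): [2.57, 2.57, 3.14, 3.14, 3.14, 3.14].

INTERFACE

Orientations are given as [roll, pitch, yaw] about the fixed x, y, z axes, in that order (R = Rz(yaw) Ry(pitch) Rx(roll)).
In Python, from plant import get_obs, vision, workorder gives the robot as it stands.
- The arm moves only by the shell command python3 -m pendant 'ROWS' [OPENING]. ROWS is a JSON object of lists of equal length, an entry for each row: "dp": the shift along the tool's x, y, z in m, a list of three; "rotation": the turn, a rotation vector about the tool's x, y, z in rad, a list of three. A call has 1 to 8 rows; each row is the pose to reach, as a shift and turn from the pose commanded when the call began, along the tool's axes at that moment; what a row does not reach only later rows make up. A row lasts 1/8 s, in which the tool goes at most 62.5 mm and 10.7 degrees, less where a joint would pass 70% of its speed; a pose out of reach is approached as far as the arm can. A call with a gripper value outside its range is refused whole. OPENING is the finger opening in m, from 0 to 0.0918, set as the call begins (- or left out, the last holds). The fingers move at their own pace and stop on an object; the grip force is fixed at half the most. Time passes only in rows, so rows that repeat a pose let the fingers close. It gives the time, the measured TCP pose, the force, the opening and the grip force at its end, in the units of the state.
- get_obs(): the state, without advancing time (a new reading comes with each control period).
- vision.capture(name): name is "scene" or "top"; returns a dict with "pixels" (420x560x3 uint8, red, green, blue), "vfov" (degrees; the focal length in pixels is half the picture's height over the tangent of half this angle, whatever the lens; pixels are square), "cx", "cy" (the principal point, pixels), "dist" ([k1, k2, p1, p2, k3] as OpenCV has them; the pictures are not rectified), "pose" (4x4, takes a point from camera to world coordinates). Camera axes: x right, y up, looking along -z (the intrinsics and any distortion apply to the point x, -y, -z); pixel columns grow to the right and rows downward; lengths in mm; the calibration is good to about 2 mm. A picture is of the moment at which its call begins. There is no depth.
- workorder.close_job(): hands the job in; it is judged then, once.
The state is a dict: "time": time; "joint_positions": joint angles; "dq": joint speeds; "tau": joint torques, N m; "tool_pos": TCP position; "tcp_rot": TCP orientation; "contact_force": force on the tool from outside, world axes, zero at the start; "moment": the same for the moment, N m; "grip_width": finger opening in mm; "finger_force": force on a finger pad.
Only numpy, scipy, OpenCV 4.12 (cv2) and the standard library are available. Lean on these libraries where they do the work, as an engineer would, in place of code of your own. Each camera call takes 0.05 s, during which the arm holds its last target. There are 200 camera calls.

TASK

Uncouple the green cart tongue from its hitch ball: first draw the red-headed safety pin out of the coupler's latch and push it all the way down into the empty hole of the blue pin rack. Then pull the latch's yellow grip sideways against its spring and lift the tongue by it until the coupler's rim is clear above the top of the ball. Finish still gripping it, holding the tongue up steady; leave the other things on the bench where they are.

Things in the scene. Friction and masses are not known exactly. Their poses are not given: they have to be found in the camera images.
- coupler: Aluminium coupler dome, 72 mm wide, on the end of the green 40 mm square tongue, over a 50 mm hitch ball. Origin: ball's centre, 116 mm above the bench while coupled. +y: level along the tongue to the pivot; -x: sideways to the latch. Dome top 36 mm above the origin, rim 19 mm below. Latch guide at x -46 to -86 mm, 42 mm wide, top 10 mm below the origin, with the pin hole at x = -66 mm
- latch_grip (a point): Middle of the yellow upright grip on the outer end of the latch bar: a round post 18 mm across, free for 45 mm of height (this point 12 mm above the coupler's origin), with a 26 mm wide mushroom head whose top is 32 mm above this point. At rest 135 mm from the ball's axis along the coupler's -x, with 40 mm of free space to the latch guide
- latch (a joint): Travel of the latch bar, m: 0 = home, its keeper under the ball so the tongue cannot lift; grows as the yellow grip is pulled along the coupler's -x, stop at 0.020. The spring resists with 8 N at home, 13 N at the stop, and closes the latch when it is let go. From 0.010 on the keeper is clear of the ball. With the red pin in, the bar moves only about 3 mm
- tongue (a joint): Lift angle of the tongue about its level pivot, rad: 0 = coupled, resting; up to 0.5. Almost no friction: the tongue falls back if it is let go. Lifting takes about 7 N at the grip. At 0.147 the coupler's rim (44 mm below the ball's top while coupled) is level with the ball's top. The grip turns with it
- tongue_pivot (a point): The pivot bolt's axis, 300 mm from the ball's axis along the coupler's +y and at the height of the ball's centre; the axis is level and parallel to the coupler's x. Two steel plates, up to 140 mm above the bench, hold it
- ball_top (a point): Top of the steel hitch ball (50 mm across), 140 mm above the bench, fixed
- pin: Loose safety pin, upright: steel shank 10 mm thick, 50 mm long, tapered tip; a 28 mm collar 4 mm high; a round red head 24 mm across, from 54 to 84 mm above the tip; 0.09 kg. Origin at the tip, z up the pin. At the start it stands in the latch hole, collar on the guide, tip 56 mm above the bench; the dome is 18 mm from the head along the coupler's x, free along its y
- pin_rack: Blue steel pin rack fixed to the bench: top plate 64 mm (its x) by 170 mm (its y), 6 mm thick, upper face 72 mm above the bench, open below. Three 13 mm upright through holes along its y at -55, 0 and +55 mm; the first two hold spare pins, the one at +55 mm is empty. Origin on the bench under the middle hole
- rack_hole (a point): Mouth of the empty rack hole: centre of the 13 mm hole at the plate's upper face; axes as the rack's. Seated in it, the pin's collar rests on the plate and its tip is 50 mm below this point
- spare_pin_a: Spare pin with a black head in the rack's middle hole, to stay there; same size as the red one. Origin at the tip
- spare_pin_b: Spare pin with a blue head in the rack's end hole, to stay there; same size. Origin at the tip
- cylinder_head: Finned aluminium engine cylinder head, 110 x 90 x 90 mm, bystander. Origin under its middle
- tumbler: Dark grey drinking tumbler, 87 mm across, 187 mm tall, bystander. Origin under its middle
- screwdriver: Yellow-handled screwdriver lying on the bench, bystander
- wrench: Steel wrench lying on the bench, bystander
- socket_tray: Black tray with five steel sockets, 100 x 170 x 48 mm, bystander. Origin under its middle
- ball_nut: Steel ring nut, 38 mm across, 18 mm high, bystander. Origin under its middle
Not all that is in view belongs to the job. Of the things shaped like the pin_rack, the blue one is meant.

How it is judged:
By the outcome, as a careful person would: the job done as asked, in the order asked, and still so for the second after the job is handed in, while the arm keeps its last pose, push and grip.
It also fails if it takes over 50 s, if anything falls off the work surface, if the arm or the gripper's body presses on something with over 40 N, if the wrist force passes 120 N, or if a joint passes its speed limit or range.

## Working session

There is one attempt and no reset: what is moved stays moved. The work goes in short steps, Python scripts to look and compute and a shell command to move; the robot and the scene stay as the last step left them, time stands still between calls to the robot, and variables do not carry over. Pictures are saved under pics/ and viewed, at most 10 in all, crops included, and the job is handed in when it is done.

```bash
ls; mkdir -p pics
python3 - <<'E'
from plant import get_obs, vision
import cv2
o=get_obs();print(o)
for n in("scene","top"):
    c=vision.capture(n);print(n,c["vfov"],c["cx"],c["cy"],c["dist"],c["pose"])
    cv2.imwrite(f"pics/{n}0.png",c["pixels"][:,:,::-1])
E
```

```text
pics
{'time': 0.0, 'joint_positions': array([-1.29800842e+00,  3.42724290e-01,  1.52502947e+00, -3.65584027e-05,
        1.27537722e+00, -1.46012848e-01]), 'dq': array([-0.00212683, -0.00132589, -0.00026309,  0.00082902, -0.00062612,
        0.00073819]), 'tau': array([ 6.98400145e-04, -4.31239271e+01, -2.44222051e+01,  7.17535196e-02,
        5.59863774e-02, -1.15131074e-04]), 'tool_pos': array([ 213.39192084, -479.22893851,  226.03979766]), 'tcp_rot': array([-3.14006561e+00, -1.89231435e-04,  4.18811279e-01]), 'contact_force': array([ 0.17021851,  0.10374478, -0.83673806]), 'moment': array([ 0.00857009, -0.01909716,  0.0599498 ]), 'finger_force': 0.0, 'grip_width': 91.85508481117607}
scene 52.377974327949985 278.3113061089253 209.2269125929354 [0.03080454 0.         0.         0.         0.        ] [[-6.75508370e-01 -4.06732798e-01  6.15025912e-01  1.45881118e+03]
 [ 7.37198585e-01 -3.89572896e-01  5.52060871e-01  6.73511880e+02]
 [ 1.50561634e-02  8.26317971e-01  5.63002595e-01  9.18681178e+02]
 [ 0.00000000e+00  0.00000000e+00  0.00000000e+00  1.00000000e+00]]
top 52.44796930469779 281.1784367854011 206.74140836093062 [-0.09233383  0.          0.          0.          0.        ] [[-2.89032351e-02  9.93447042e-01 -1.10578383e-01  3.75346802e+02]
 [-9.99486091e-01 -3.02572024e-02 -1.05856746e-02 -1.19573299e+02]
 [-1.38620996e-02  1.10215595e-01  9.93811031e-01  1.60728275e+03]
 [ 0.00000000e+00  0.00000000e+00  0.00000000e+00  1.00000000e+00]]
```

View pics/scene0.png

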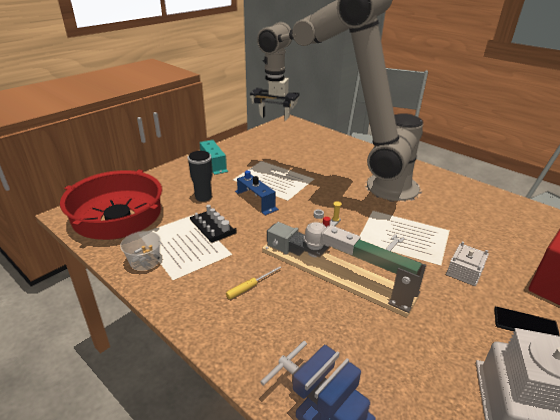

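View pics/top0.png

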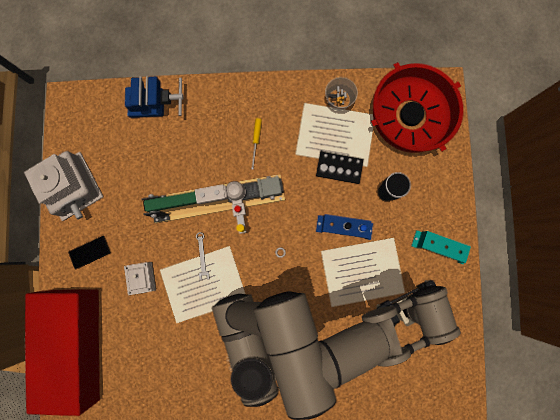

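The scene view shows the coupler at (315,235), red pin (327,222), yellow grip (338,210), blue rack (256,192) and a teal rack (212,157). The top view shows the dome (235,190), red pin (238,209), yellow grip (240,228), tongue running left to about (150,205), blue rack (345,227) and teal rack (440,245). Next I measure and enlarge the top view.

```bash
cat > h.py <<'E'
import numpy as np, cv2
from plant import get_obs, vision
def cap(n):
    c=vision.capture(n); f=210/np.tan(np.radians(c["vfov"]/2))
    c["K"]=np.array([[f,0,c["cx"]],[0,f,c["cy"]],[0,0,1]]); c["d"]=np.array(c["dist"],float); c["pose"]=np.array(c["pose"]); return c
def ray(c,uv):
    q=cv2.undistortPoints(np.array([[uv]],float),c["K"],c["d"])[0,0]
    return c["pose"][:3,3], c["pose"][:3,:3]@np.array([q[0],-q[1],-1])
def onz(c,uv,z):
    o,d=ray(c,uv); return o+d*(z-o[2])/d[2]
def proj(c,p):
    P=c["pose"]; x=P[:3,:3].T@(np.array(p,float)-P[:3,3]); x=np.array([x[0],-x[1],-x[2]])
    return cv2.projectPoints(x[None],np.zeros(3),np.zeros(3),c["K"],c["d"])[0][0,0]
def tri(cs,uvs):
    A=0;b=0
    for c,uv in zip(cs,uvs):
        o,d=ray(c,uv);d=d/np.linalg.norm(d);M=np.eye(3)-np.outer(d,d);A=A+M;b=b+M@o
    return np.linalg.solve(A,b)
def blobs(c,lo,hi,roi=None,amin=8):
    m=cv2.inRange(cv2.cvtColor(c["pixels"],cv2.COLOR_RGB2HSV),lo,hi)
    if roi: 
        k=np.zeros_like(m);x0,y0,x1,y1=roi;k[y0:y1,x0:x1]=255;m&=k
    n,_,s,ce=cv2.connectedComponentsWithStats(m)
    return [(ce[i].round(1),s[i].tolist()) for i in range(1,n) if s[i][4]>=amin]
E
python3 - <<'E'
from h import *
t=cap("top");s=cap("scene")
print("red",blobs(t,(0,150,90),(8,255,255),(220,195,255,220)),blobs(s,(0,150,90),(8,255,255),(315,205,340,235)))
print("yel",blobs(t,(20,150,90),(33,255,255),(225,215,255,240)),blobs(s,(20,150,90),(33,255,255),(325,195,350,225)))
print("blue",blobs(t,(105,120,30),(125,255,255),(305,205,385,245)),blobs(s,(105,120,30),(125,255,255),(230,165,285,220)))
print("green",blobs(t,(50,60,20),(85,255,255),(135,180,225,220)))
a=cv2.resize(t["pixels"][175:250,190:390],None,fx=4,fy=4,interpolation=2)
b=cv2.resize(s["pixels"][160:235,225:425],None,fx=4,fy=4,interpolation=2)
cv2.imwrite("pics/crop1.png",np.vstack([a,b])[:,:,::-1])
E
```

```text
red [(array([237.1, 208.3]), [234, 206, 7, 6, 33])] [(array([326.1, 220.3]), [323, 216, 8, 10, 55])]
yel [(array([239.8, 227.6]), [236, 224, 8, 8, 50])] [(array([336.2, 210.2]), [332, 201, 10, 20, 112])]
blue [(array([344.3, 226. ]), [316, 215, 57, 25, 838])] [(array([258.3, 192.3]), [236, 171, 42, 44, 621])]
green [(array([169.3, 201.7]), [144, 192, 52, 20, 610])]
```

View pics/crop1.png

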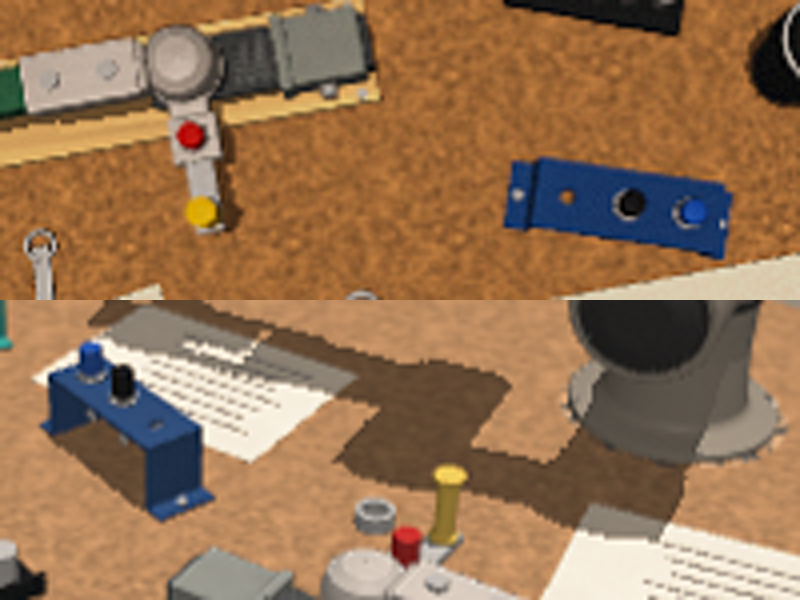

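The crop confirms the racks: the blue rack (top crop (510–730, 160–255)) holds black and blue-headed spare pins at (632,204) and (694,211). Its empty hole is at (567,197), which is (331.4,223.9) in the top view and (263.9,190.9) in the scene view. The teal rack at (440,245) is the wrong colour, so the blue one is meant. The red pin and yellow post are clear.

Run:
```python
from h import *
np.set_printoptions(precision=1,suppress=True)
t=cap("top");s=cap("scene")
P=t["pixels"]
# refine hole: inside blue plate non-blue
h=cv2.cvtColor(P,cv2.COLOR_RGB2HSV); m=(255-cv2.inRange(h,(100,100,20),(130,255,255)))
sub=m[220:229,327:337]; ys,xs=np.nonzero(sub); hu=(xs.mean()+327,ys.mean()+220); print("hole px",hu,len(xs)); 
print("hole z72",onz(t,hu,72),"tri",tri((t,s),(hu,(263.9,190.9))), "scene",onz(s,(263.9,190.9),72))
R=tri((t,s),((237.1,208.3),(326.1,220.3)));print("red tri",R,"top z138",onz(t,(237.1,208.3),138),"scene z125",onz(s,(326.1,220.3),125))
yt=onz(t,(239.8,227.6),159);print("yel top z159",yt)
hd=blobs(s,(20,150,90),(33,255,255),(325,195,350,208));print(hd)
print("yel scene head z157",onz(s,(225+450/4-.4,160+(475-300)/4-.4),158))
print("dome",onz(t,(190+181/4-.4,175+60/4-.4),140))
print("black",onz(t,(347.6,225.6),104),"blue",onz(t,(363.1,227.4),104))
print("green",onz(t,(169.3,201.7),136))
```

```text
hole px (np.float64(331.38461538461536), np.float64(223.6153846153846)) 13
hole z72 [ 479.4 -282.5   72. ] tri [ 479.  -282.    69.6] scene [ 481.2 -278.4   72. ]
red tri [538.6  50.9 129.7] top z138 [538.   49.3 138. ] scene z125 [532.6  47.7 125. ]
yel top z159 [469.3  38.9 159. ]
[(array([337. , 204.1]), [333, 201, 9, 7, 45])]
yel scene head z157 [471.1  42.4 158. ]
dome [603.7  55.9 140. ]
black [ 468.5 -336.1  104. ] blue [ 460.4 -390.7  104. ]
green [568.8 288.4 136. ]
```

```bash
cat > go.py <<'E'
# go.py x y z yaw : shift and turn (tool axes) from the measured pose to a tool-down pose
import sys; from h import *; from scipy.spatial.transform import Rotation as R
x,y,z,yaw=map(float,sys.argv[1:5]); o=get_obs(); C=R.from_euler("xyz",o["tcp_rot"])
T=R.from_euler("xyz",[np.pi,0,yaw])
print("dp",(C.inv().apply(np.array([x,y,z])-o["tool_pos"])/1000).round(4),"rot",(C.inv()*T).as_rotvec().round(4))
E
python3 go.py 537.5 49.5 235 0.145
```

```text
dp [ 0.5111 -0.3516 -0.0083] rot [-0.0004  0.      0.2738]
```

```bash
python3 -m pendant '{"dp":[[0.511,-0.352,-0.008],[0.511,-0.352,-0.008],[0.511,-0.352,-0.008],[0.511,-0.352,-0.008],[0.511,-0.352,-0.008],[0.511,-0.352,-0.008],[0.511,-0.352,-0.008],[0.511,-0.352,-0.008]],"rotation":[[0,0,0.274],[0,0,0.274],[0,0,0.274],[0,0,0.274],[0,0,0.274],[0,0,0.274],[0,0,0.274],[0,0,0.274]]}' 0.060; python3 go.py 537.5 49.5 235 0.145
```

```text
time: 1.3
tool_pos: [474.3, -52.6, 233.4]
tcp_rot: [3.141, -0.001, 0.145]
contact_force: [2.0, -1.3, 0.2]
grip_width: 60.2
finger_force: 0.0
dp [ 0.0772 -0.0919 -0.0016] rot [ 0.0005 -0.0006 -0.0001]
```

```bash
python3 -m pendant '{"dp":[[0.077,-0.092,0],[0.077,-0.092,0],[0.077,-0.092,0],[0.077,-0.092,0],[0.077,-0.092,0]],"rotation":[[0,0,0],[0,0,0],[0,0,0],[0,0,0],[0,0,0]]}'; python3 go.py 537.5 49.5 112 0.145
python3 - <<'E'
from h import *
o=get_obs();print(o["joint_positions"].round(3))
t=cap("top");s=cap("scene")
print(blobs(t,(0,150,90),(8,255,255),(220,195,255,220)))
cv2.imwrite("pics/c2.png",np.vstack([cv2.resize(c["pixels"][y:y+75,x:x+100],None,fx=4,fy=4,interpolation=2) for c,x,y in((t,190,170),(s,275,160))])[:,:,::-1])
E
```

```text
time: 1.92
tool_pos: [536.0, 46.5, 233.2]
tcp_rot: [3.141, 0.0, 0.143]
contact_force: [-0.1, 0.7, 0.6]
grip_width: 59.4
finger_force: 0.0
dp [ 0.002  -0.0028  0.1212] rot [ 0.0003  0.0002 -0.0018]
[-0.056  0.361  1.477 -0.     1.304  1.372]
[]
```

View pics/c2.png

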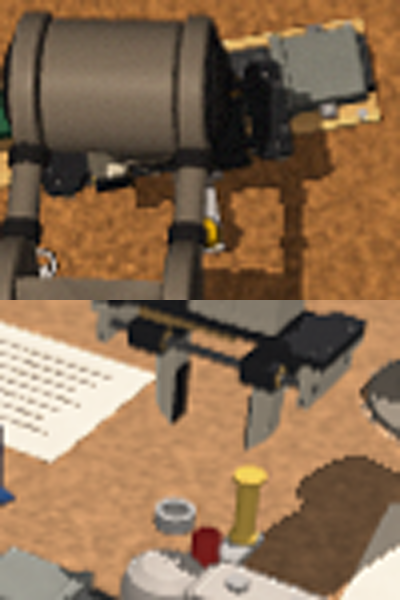

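Scene crop: fingertips at about (178,418) and (255,440) straddle the red head (205,545) from above. In the top crop the arm hides the pin.

```bash
python3 go.py 537.5 49.5 112 0.145
python3 - <<'E'
from h import *
o=get_obs();print(o["tool_pos"]);s=cap("scene");print(proj(s,o["tool_pos"]),proj(s,[537.5,49.5,125]),proj(s,[537.5,49.5,140]))
E
```

```text
dp [ 0.0018 -0.0028  0.1214] rot [ 0.0003 -0.0002 -0.0021]
[536.118951    46.46859911 233.4035212 ]
[327.85660532 191.70151134] [325.61497894 221.18233189] [325.98213983 217.33385655]
```

```bash
python3 -m pendant '{"dp":[[0.002,-0.003,0.04],[0.002,-0.003,0.08],[0.002,-0.003,0.105],[0.002,-0.003,0.121],[0.002,-0.003,0.121]],"rotation":[[0,0,0],[0,0,0],[0,0,0],[0,0,0],[0,0,0]]}'; python3 -m pendant '{"dp":[[0,0,0],[0,0,0],[0,0,0],[0,0,0],[0,0,0],[0,0,0]],"rotation":[[0,0,0],[0,0,0],[0,0,0],[0,0,0],[0,0,0],[0,0,0]]}' 0.015
```

```text
time: 2.7
tool_pos: [537.2, 50.3, 111.3]
tcp_rot: [-3.141, 0.002, 0.144]
contact_force: [0.5, 0.7, 0.5]
grip_width: 59.7
finger_force: 0.0
time: 3.45
tool_pos: [538.1, 50.8, 112.4]
tcp_rot: [3.141, -0.0, 0.145]
contact_force: [-0.3, -0.0, 3.2]
grip_width: 23.2
finger_force: 30.0
```

```bash
python3 -m pendant '{"dp":[[0,0,-0.01],[0,0,-0.03],[0,0,-0.055],[0,0,-0.08],[0,0,-0.1],[0,0,-0.1]],"rotation":[[0,0,0],[0,0,0],[0,0,0],[0,0,0],[0,0,0],[0,0,0]]}'; python3 go.py 479.4 -282.5 180 1.40;  python3 - <<'E'
from h import *
s=cap("scene");print(blobs(s,(0,150,60),(8,255,255),(300,150,350,235)),proj(s,[538,50.5,225]))
E
```

```text
time: 4.2
tool_pos: [538.7, 51.0, 213.7]
tcp_rot: [3.141, -0.003, 0.145]
contact_force: [-0.3, 0.1, -1.9]
grip_width: 23.1
finger_force: 30.0
dp [-0.1069  0.3214  0.0336] rot [ 0.0026 -0.0025 -1.2552]
[(array([327.8, 194.8]), [325, 190, 7, 11, 57])] [328.32194459 194.76720703]
```

```bash
python3 -m pendant '{"dp":[[-0.107,0.321,0],[-0.107,0.321,0],[-0.107,0.321,0],[-0.107,0.321,0],[-0.107,0.321,0.01],[-0.107,0.321,0.02],[-0.107,0.321,0.03],[-0.107,0.321,0.033]],"rotation":[[0,0,-0.16],[0,0,-0.32],[0,0,-0.5],[0,0,-0.68],[0,0,-0.85],[0,0,-1.02],[0,0,-1.15],[0,0,-1.255]]}'; python3 -m pendant '{"dp":[[0,0,0],[0,0,0],[0,0,0]],"rotation":[[0,0,0],[0,0,0],[0,0,0]]}';python3 go.py 479.4 -282.5 150 1.40
```

```text
time: 5.25
tool_pos: [477.1, -282.2, 176.7]
tcp_rot: [-3.138, -0.002, 1.402]
contact_force: [0.3, 0.1, -0.5]
grip_width: 23.1
finger_force: 30.0
time: 5.62
tool_pos: [478.5, -282.0, 179.2]
tcp_rot: [3.141, 0.0, 1.399]
contact_force: [0.1, 0.5, -0.7]
grip_width: 23.3
finger_force: 30.0
dp [-0.0003  0.001   0.0292] rot [ 0.0001  0.0001 -0.001 ]
```

```bash
python3 -m pendant '{"dp":[[0,0.001,0.02],[0,0.001,0.038],[0,0.001,0.038],[0,0.001,0.038]],"rotation":[[0,0,0],[0,0,0],[0,0,0],[0,0,0]]}'
python3 - <<'E'
from h import *
np.set_printoptions(precision=1,suppress=True)
o=get_obs();print(o["tool_pos"])
t=cap("top");s=cap("scene")
p=o["tool_pos"]
print("tip exp",proj(s,p-[0,0,56]),"head",proj(s,p+[0,0,13]),"hole",proj(s,[479.4,-282.5,72]),"top head",proj(t,p+[0,0,13]))
print(blobs(s,(0,130,50),(8,255,255),(235,145,300,200)),blobs(t,(0,130,50),(8,255,255),(310,200,350,240)))
cv2.imwrite("pics/c3.png",np.hstack([cv2.resize(c["pixels"][y:y+70,x:x+50],None,fx=8,fy=8,interpolation=2) for c,x,y in((s,235,145),(t,305,190))])[:,:,::-1])
E
```

```text
time: 6.12
tool_pos: [479.8, -282.6, 141.9]
tcp_rot: [3.141, 0.001, 1.4]
contact_force: [-0.5, 0.1, -1.2]
grip_width: 23.3
finger_force: 30.0
[ 479.8 -282.6  141.9]
tip exp [263.3 187.2] head [263.3 171. ] hole [263.5 190.3] top head [333.9 221.8]
[(array([264.5, 170.9]), [263, 167, 4, 9, 35])] []
```

View pics/c3.png

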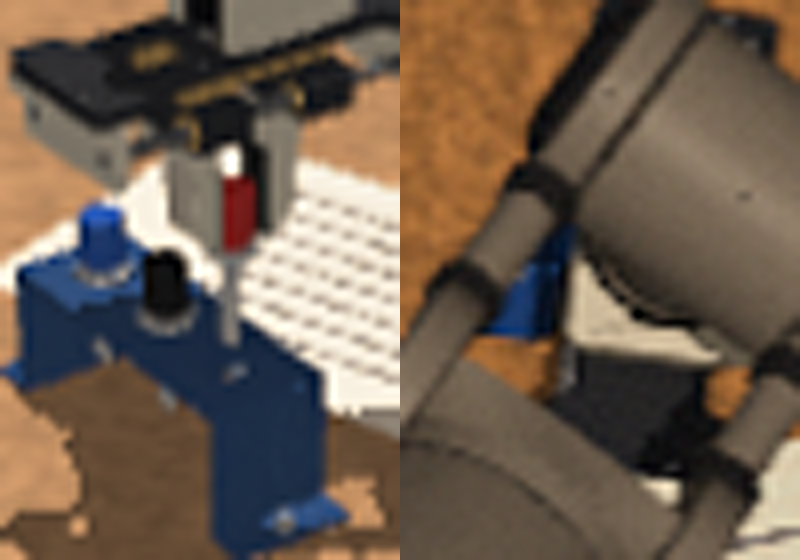

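The scene crop shows the pin tip at crop (230,342), i.e. (263.3,187.3), just above the empty hole at crop (236,371), i.e. (264.1,190.9). I refine the hole position below a pixel before going down.

Run:
```python
from h import *
np.set_printoptions(precision=2,suppress=True)
s=cap("scene");t=cap("top")
im=cv2.imread("pics/scene0.png").astype(int)
print("S0 red ch\n",im[186:196,258:271,2]);print("now\n",s["pixels"][180:196,258:271,0].astype(int))
im=cv2.imread("pics/top0.png").astype(int);print("T0\n",im[218:230,325:338,2])
def cen(a,x0,y0,bg):
    w=np.clip(a-bg,0,None);ys,xs=np.mgrid[:a.shape[0],:a.shape[1]];return (xs*w).sum()/w.sum()+x0,(ys*w).sum()/w.sum()+y0
u=cen(im[220:228,327:336,2],327,220,55);print(u,onz(t,u,71))
```

```text
S0 red ch
 [[ 61  47  49  49  50  48  48  45  38  66 162 235 246]
 [ 47  48  48  49  49  49  48  48  46  42  59 118 160]
 [ 49  49  49  50  50  49  49  49  49  47  44  53 110]
 [ 49  50  49  50  48  45  44  45  49  49  48  47  41]
 [ 50  49  49  50  43  41  55  54  48  49  49  49  48]
 [ 50  49  49  48  42  67  90  78  47  50  50  50  50]
 [ 50  50  50  49  56  80  66  48  49  49  50  51  50]
 [ 48  49  50  49  49  50  48  50  50  51  50  48  46]
 [ 37  47  52  50  50  50  51  50  47  48  45  35  27]
 [ 51  44  45  50  53  48  47  44  35  35  27  28  28]]
now
 [[ 38 100 161 241 209 108 145 244 254 236 172 202 237]
 [ 19  35  76 173 129 113 136 227 247 249 252 251 238]
 [ 20  35  17  39  98 116 122 179 223 238 238 241 249]
 [ 41  61  23  24  62 119 142 237 255 239 187 180 224]
 [ 81  56  22  25  63 120 120 175 251 254 254 230 181]
 [101  36  21  28  65 122 106  32 105 212 253 255 255]
 [ 50  24  25  26  62 125 112  26  13  56 162 238 249]
 [ 24  26  26  24  51 112 107  20  22  17  44 111 162]
 [ 26  26  27  25  26  42  51  24  25  24  21  33  99]
 [ 27  27  28  26  25  24  25  24  25 
[... 403 characters left out ...]
24]
 [ 28  23  24  22  25  25  27  25  23  23  26  23  25]
 [ 23  25  26  26  23  29  22  20  20  23  28  22  24]
 [ 25  24  25  23  22  27  18  23  22  24  22  24  19]
 [ 22  26  23  25  22  26  50  45  22  22  24  22  26]
 [ 29  24  27  25  25 100 161 134  55  23  22  20  22]
 [ 30  23  25  20  52 122 165 134  54  17  22  24  23]
 [ 29  26  25  25  27  71 119 103  38  18  25  25  24]
 [ 26  24  25  26  21  27  48  41  21  24  22  24  24]
 [ 26  22  27  25  24  21  21  22  28  23  26  24  23]
 [ 25  16  24  30  26  24  21  25  25  22  24  22  25]
 [ 26  24  26  26  23  25  27  24  26  29  26  26  25]]
(np.float64(331.12703583061887), np.float64(223.83387622149837)) [ 478.75 -281.62   71.  ]
```

```bash
python3 go.py 479.2 -282.1 141.9 1.4; python3 -m pendant '{"dp":[[0.0005,-0.0005,0.007],[0.0005,-0.0005,0.014],[0.0005,-0.0005,0.018],[0.0005,-0.0005,0.022],[0.0005,-0.0005,0.026],[0.0005,-0.0005,0.026]],"rotation":[[0,0,0],[0,0,0],[0,0,0],[0,0,0],[0,0,0],[0,0,0]]}'
```

```text
dp [ 0.0004 -0.0006  0.    ] rot [ 0.0013  0.0007 -0.0003]
time: 7.08
tool_pos: [478.9, -281.7, 114.8]
tcp_rot: [-3.141, -0.0, 1.4]
contact_force: [0.1, -0.1, -0.5]
grip_width: 23.2
finger_force: 30.0
```

```bash
python3 -m pendant '{"dp":[[0,0,0.012],[0,0,0.024],[0,0,0.032],[0,0,0.036],[0,0,0.038],[0,0,0.038]],"rotation":[[0,0,0],[0,0,0],[0,0,0],[0,0,0],[0,0,0],[0,0,0]]}'
```

```text
time: 7.82
tool_pos: [478.7, -281.6, 78.4]
tcp_rot: [-3.141, 0.0, 1.4]
contact_force: [-4.2, 3.3, 9.4]
grip_width: 23.4
finger_force: 30.0
```

```bash
python3 -m pendant '{"dp":[[0,0,0],[0,0,0],[0,0,0],[0,0,-0.04],[0,0,-0.09],[0,0,-0.13],[0,0,-0.13]],"rotation":[[0,0,0],[0,0,0],[0,0,0],[0,0,0],[0,0,0],[0,0,0],[0,0,0]]}' 0.050; python3 go.py 469.5 40 215 1.716
```

```text
time: 8.7
tool_pos: [480.4, -282.9, 210.5]
tcp_rot: [3.135, 0.003, 1.4]
contact_force: [-0.8, 0.8, 0.0]
grip_width: 49.9
finger_force: 0.0
dp [ 0.3163 -0.0657 -0.006 ] rot [ 0.0057  0.0044 -0.3161]
```

Run:
```python
from h import *
s=cap("scene")
b=blobs(s,(0,150,60),(8,255,255),(245,160,285,200));print(b,onz(s,b[0][0],91) if b else 0, proj(s,[479,-282,91]))
print("black exp", [proj(s,[479-k*9.5,-282-k*54.2,91]).round(1) for k in(1,2)])
cv2.imwrite("pics/c4.png",cv2.resize(s["pixels"][140:220,225:325],None,fx=6,fy=6,interpolation=2)[:,:,::-1])
```

```text
[(array([263.6, 186.4]), [261, 182, 6, 9, 45])] [ 481.09219311 -279.95934941   91.        ] [263.59783101 185.9940671 ]
black exp [array([255.1, 180. ]), array([247. , 174.2])]
```

View pics/c4.png

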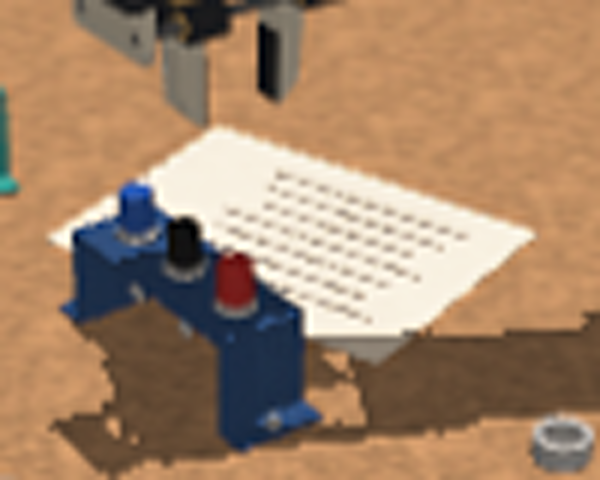

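The crop shows the red head (236,280) seated level with the black (184,245) and blue (137,210) heads, collar on the plate. Now to the yellow grip.

```bash
python3 -m pendant '{"dp":[[0.316,-0.066,-0.006],[0.316,-0.066,-0.006],[0.316,-0.066,-0.006],[0.316,-0.066,-0.006],[0.316,-0.066,-0.006],[0.316,-0.066,-0.006],[0.316,-0.066,-0.006],[0.316,-0.066,-0.006]],"rotation":[[0,0,-0.1],[0,0,-0.2],[0,0,-0.316],[0,0,-0.316],[0,0,-0.316],[0,0,-0.316],[0,0,-0.316],[0,0,-0.316]]}' 0.044;python3 -m pendant '{"dp":[[0,0,0],[0,0,0]],"rotation":[[0,0,0],[0,0,0]]}'; python3 go.py 469.7 40.3 110 1.716
```

```text
time: 9.75
tool_pos: [467.7, 39.5, 212.5]
tcp_rot: [-3.14, 0.0, 1.714]
contact_force: [0.5, -0.6, -0.1]
grip_width: 44.2
finger_force: 0.0
time: 10.0
tool_pos: [467.8, 39.9, 213.0]
tcp_rot: [-3.141, 0.0, 1.714]
contact_force: [0.4, 0.1, -0.0]
grip_width: 44.3
finger_force: 0.0
dp [1.00e-04 2.00e-03 1.03e-01] rot [-0.0002  0.0001 -0.0019]
```

```bash
python3 -m pendant '{"dp":[[0,0.002,0.035],[0,0.002,0.065],[0,0.002,0.09],[0,0.002,0.103],[0,0.002,0.103]],"rotation":[[0,0,0],[0,0,0],[0,0,0],[0,0,0],[0,0,0]]}'; python3 -m pendant '{"dp":[[0,0,0],[0,0,0],[0,0,0],[0,0,0],[0,0,0],[0,0,0]],"rotation":[[0,0,0],[0,0,0],[0,0,0],[0,0,0],[0,0,0],[0,0,0]]}' 0.010
```

```text
time: 10.62
tool_pos: [469.4, 40.9, 109.7]
tcp_rot: [-3.14, -0.0, 1.715]
contact_force: [-0.0, 0.3, -0.8]
grip_width: 44.1
finger_force: 0.0
time: 11.38
tool_pos: [468.8, 40.9, 110.7]
tcp_rot: [-3.14, 0.0, 1.716]
contact_force: [-4.6, -1.6, 4.8]
grip_width: 24.1
finger_force: 30.0
```

```bash
python3 -m pendant '{"dp":[[0,0,0],[0,0,0]],"rotation":[[0,0,0],[0,0,0]]}'
python3 - <<'E'
from h import *
s=cap("scene")
print(get_obs()["tool_pos"],proj(s,get_obs()["tool_pos"]))
cv2.imwrite("pics/c5.png",cv2.resize(s["pixels"][165:245,290:390],None,fx=7,fy=7,interpolation=2)[:,:,::-1])
E
```

```text
time: 11.62
tool_pos: [468.8, 40.9, 110.7]
tcp_rot: [-3.14, 0.0, 1.716]
contact_force: [-6.0, -1.2, 5.3]
grip_width: 24.2
finger_force: 30.0
[468.80561413  40.94003579 110.72504243] [335.83816491 214.82901578]
```

View pics/c5.png

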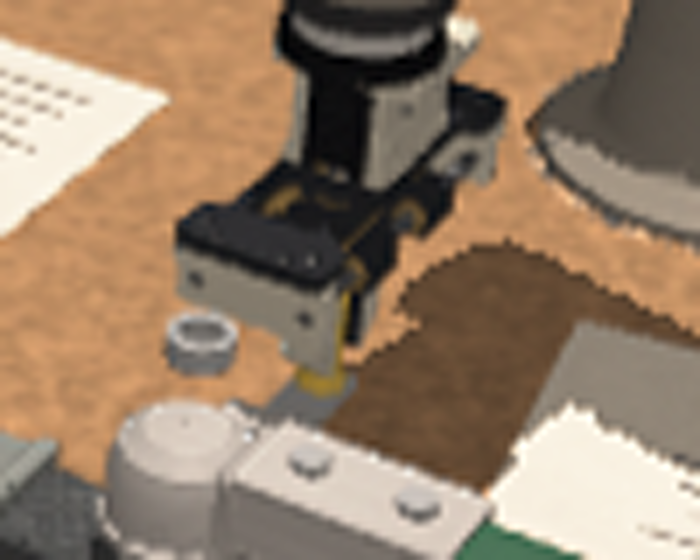

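The crop shows the fingers on the grip with a wider yellow foot just under the fingertip at (322,383). A width of 24 mm means I'm not on the 18 mm post, so I'll regrasp 5 mm higher.

```bash
python3 -m pendant '{"dp":[[0,0,0],[0,0,0],[0,0,-0.004],[0,0,-0.005],[0,0,-0.005]],"rotation":[[0,0,0],[0,0,0],[0,0,0],[0,0,0],[0,0,0]]}' 0.044; python3 -m pendant '{"dp":[[0,0,0],[0,0,0],[0,0,0],[0,0,0],[0,0,0],[0,0,0]],"rotation":[[0,0,0],[0,0,0],[0,0,0],[0,0,0],[0,0,0],[0,0,0]]}' 0.010
```

```text
time: 12.3
tool_pos: [469.8, 41.1, 115.3]
tcp_rot: [3.141, 0.0, 1.716]
contact_force: [-1.1, 0.6, 1.1]
grip_width: 43.6
finger_force: 0.0
time: 13.05
tool_pos: [468.8, 41.0, 114.9]
tcp_rot: [-3.14, -0.0, 1.716]
contact_force: [-4.4, -1.2, 2.3]
grip_width: 24.7
finger_force: 30.0
```

The width grew to 24.7 when I moved up. So the fingers are bearing on the 26 mm mushroom head above the pads, not on the foot. I'll set the pads squarely on the head, which has a higher TCP, for a sound grip.

```bash
python3 -m pendant '{"dp":[[0,-0.001,0],[0,-0.001,0],[0,-0.001,-0.01],[0,-0.001,-0.017],[0,-0.001,-0.017]],"rotation":[[0,0,0],[0,0,0],[0,0,0],[0,0,0],[0,0,0]]}' 0.044; python3 -m pendant '{"dp":[[0,0,0],[0,0,0],[0,0,0],[0,0,0],[0,0,0],[0,0,0]],"rotation":[[0,0,0],[0,0,0],[0,0,0],[0,0,0],[0,0,0],[0,0,0]]}' 0.010
```

```text
time: 13.68
tool_pos: [469.4, 41.0, 133.0]
tcp_rot: [3.14, 0.001, 1.716]
contact_force: [0.3, -0.5, -0.7]
grip_width: 44.1
finger_force: 0.0
time: 14.42
tool_pos: [468.8, 41.0, 132.0]
tcp_rot: [3.142, 0.0, 1.716]
contact_force: [1.4, 0.0, -2.7]
grip_width: 24.1
finger_force: 30.0
```

```bash
python3 -m pendant '{"dp":[[0,-0.004,0],[0,-0.008,0],[0,-0.012,0],[0,-0.016,0],[0,-0.017,0],[0,-0.017,0]],"rotation":[[0,0,0],[0,0,0],[0,0,0],[0,0,0],[0,0,0],[0,0,0]]}'
python3 - <<'E'
import numpy as np
from h import get_obs
r=np.array([-300.,get_obs()["tool_pos"][2]-116]) # y_c, z about pivot
for a in np.linspace(0,.22,9)[1:]:
    c,s=np.cos(a),np.sin(a); y=r[0]*c+r[1]*s; z=-r[0]*s+r[1]*c
    print(a,(y-r[0])/1000,0,-(z-r[1])/1000)
E
```

```text
time: 15.18
tool_pos: [454.6, 38.9, 132.6]
tcp_rot: [3.135, 0.0, 1.715]
contact_force: [11.3, 3.7, -8.0]
grip_width: 24.8
finger_force: 30.0
0.0275 0.0005711347686358863 0 -0.008242666363181826
0.055 0.0013686983463310866 0 -0.01646651193798489
0.0825 0.0023920876136406264 0 -0.02466531783312776
0.11 0.003640528681204046 0 -0.032832884092393426
0.1375 0.005113077474962494 0 -0.040963034383050684
0.165 0.006808620450070066 0 -0.049049620666411387
0.1925 0.008725875432958446 0 -0.05708652784699171
0.22 0.01086339259091983 0 -0.06506767839676174
```

```bash
python3 -m pendant '{"dp":[[0.0003,0,-0.004],[0.0006,0,-0.008],[0.001,0,-0.012],[0.0014,0,-0.0165],[0.0024,0,-0.0247],[0.0024,0,-0.0247]],"rotation":[[0,-0.014,0],[0,-0.0275,0],[0,-0.041,0],[0,-0.055,0],[0,-0.0825,0],[0,-0.0825,0]]}'
python3 - <<'E'
from h import *
s=cap("scene")
cv2.imwrite("pics/c6.png",cv2.resize(s["pixels"][145:275,275:425],None,fx=4,fy=4,interpolation=2)[:,:,::-1])
E
```

```text
time: 15.92
tool_pos: [454.7, 41.5, 157.8]
tcp_rot: [3.134, 0.083, 1.716]
contact_force: [11.1, 1.3, -6.4]
grip_width: 24.7
finger_force: 30.0
```

View pics/c6.png

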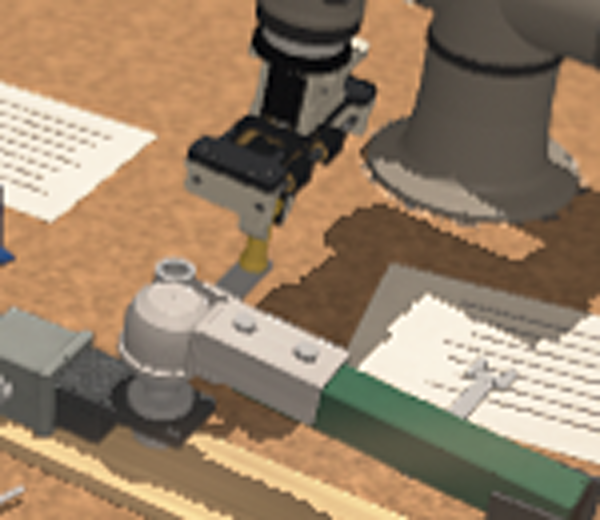

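The picture shows the dome (165,310) rising off the ball, tongue tilted, latch bar drawn out to the grip at (255,250). I continue on the same arc.

```bash
python3 -m pendant '{"dp":[[0.0006,0,-0.0082],[0.0014,0,-0.0165],[0.0024,0,-0.0247],[0.0036,0,-0.0328],[0.0051,0,-0.041],[0.0051,0,-0.041],[0.0051,0,-0.041]],"rotation":[[0,-0.0275,0],[0,-0.055,0],[0,-0.0825,0],[0,-0.11,0],[0,-0.1375,0],[0,-0.1375,0],[0,-0.1375,0]]}';python3 -m pendant '{"dp":[[0,0,0],[0,0,0],[0,0,0],[0,0,0],[0,0,0],[0,0,0],[0,0,0],[0,0,0]],"rotation":[[0,0,0],[0,0,0],[0,0,0],[0,0,0],[0,0,0],[0,0,0],[0,0,0],[0,0,0]]}'
python3 - <<'E'
from h import *
s=cap("scene")
cv2.imwrite("pics/c7.png",cv2.resize(s["pixels"][135:275,225:425],None,fx=4,fy=4,interpolation=2)[:,:,::-1])
E
```

```text
time: 16.85
tool_pos: [453.0, 49.8, 197.7]
tcp_rot: [3.135, 0.22, 1.716]
contact_force: [12.0, 0.7, -7.3]
grip_width: 25.1
finger_force: 30.0
time: 17.85
tool_pos: [452.9, 49.7, 197.6]
tcp_rot: [3.135, 0.22, 1.715]
contact_force: [11.7, 0.7, -6.8]
grip_width: 24.7
finger_force: 30.0
```

View pics/c7.png

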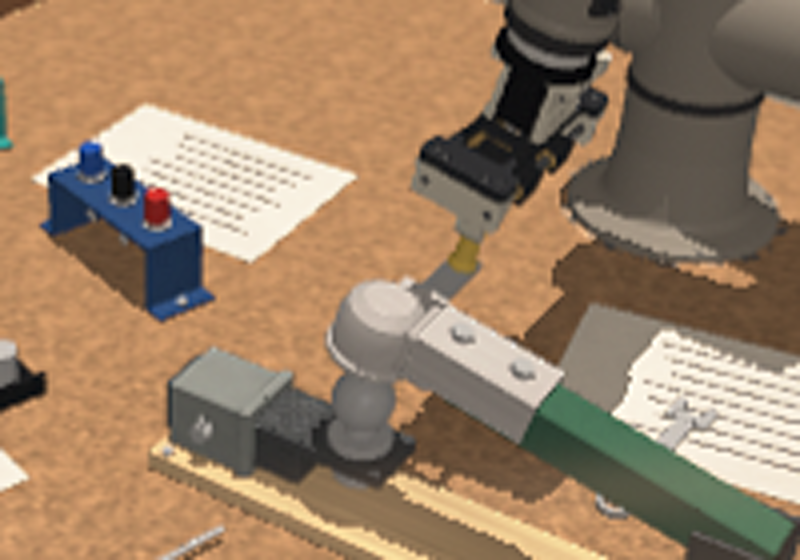

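The rim at (360,370) is clear above the ball (360,395), the tongue is held at about 0.22 rad and steady, and the red pin is seated in the blue rack.

```bash
python3 -c "
from plant import workorder;print(workorder.close_job())"
```

```text
the job is handed in; nothing more can be done
None
```

The job is handed in at about 18 s of the 50 s: the red pin is seated in the empty hole of the blue rack, the latch is drawn about 14 mm, and the tongue is held steady at about 0.22 rad with the rim clear above the ball, gripped by the yellow grip's mushroom head rather than its post because the fingers bore on the head when I tried lower.

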